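# Turn the engine upright on the holding fixture and lock it

## Robot

A 6-joint arm with a two-finger parallel gripper is mounted at the origin on the work surface. World frame = base frame: x ahead of the robot, y to its left, z up, the work surface at z = 0. Lengths are in mm, angles in rad, forces in N, time in s.
With the tool pointing down it reaches from about 250 to 800 mm from the base axis. Payload 3.9 kg.
Tool frame: the origin (TCP) lies midway between the tips of the shut fingers; the grasp point (between the pads) lies 19 mm behind it; z points along the fingers, y is the line along which they close (so a half turn about z gives the same grasp; the last joint's range is limited). The gripper opens to 85 mm and grips with 20 to 120 N. Pads are 22 mm wide; open, the fingers measure 114 mm over their backs; the gripper's body (76 mm by 85 mm) begins 54 mm behind the grasp point. The pads swing forward as they close: fully open they stand 13 mm farther back than shut.
Start: joints at [-1.306, 0.26, -0.138, 1.173, 0, 1.571], TCP at [137.397, -506.693, 231.304] pointing down, gripper open.
Joint ranges: [-2.78, 2.78], [-0.83, 1.72], [-1.28, 1.37], [-1.9, 2.12], [-1.57, 1.48], [-3.14, 3.14]. Speed limits (rad/s): [2.57, 2.57, 3.14, 3.14, 3.14, 3.14].

## Interface

Orientations are given as a rotation vector (axis times angle).
In Python, from cell import arm gives the robot as it stands. The module is installed in compiled form; this text tells all that it offers.
- The arm moves only by the shell command python3 -m inch 'ROWS' [FORCE]. ROWS is a JSON object of lists of equal length, an entry for each row: "slide": the shift along the tool's x, y, z in cm, a list of three; "delta_rot": the turn, a rotation vector about the tool's x, y, z in degrees, a list of three; "grip": the closure in counts, from 0 (fully open) to 255 (shut). A call has 1 to 20 rows; each row shifts and turns the commanded pose from where the row before left it, along the tool's axes as they then stand; what a row does not reach is not made up. A row lasts 1/10 s, in which the tool goes at most 50 mm and 8.59 degrees, less where a joint would pass 70% of its speed; a pose out of reach is approached as far as the arm can. A call is refused whole if a number of a shift passes 5 or a number of a turn 8.59, either way. A call with a gripper value outside its range is refused whole. The fingers move at their own pace and stop on an object; FORCE is the grip in N (left out, the last holds). Time passes only in rows, so rows that do not move let the fingers close. It gives the time, the measured TCP pose, the force, the opening and the grip force at its end, in the units of the state.
- arm.read_state(): the state, without advancing time (a new reading comes with each control period).
- arm.get_image(name): name is "scene" or "top"; returns a dict with "img" (400x640x3 uint8, blue, green, red), "depth" (400x640 float32, mm along the optical axis (not along the pixel's ray), 0 where there is no reading), "fov_y" (degrees; the focal length in pixels is half the picture's height over the tangent of half this angle, whatever the lens; pixels are square), "cx", "cy" (the principal point, pixels), "origin" and "rotation" of the camera in the world. Camera axes: x right, y down, z forward; pixel columns grow to the right and rows downward; lengths in mm; the calibration is good to about 2 mm. A picture is of the moment at which its call begins.
- arm.job_done(): hands the job in; it is judged then, once.
The state is a dict: "clock": time; "joints": joint angles; "joint_vel": joint speeds; "joint_efforts": joint torques, N m; "position": TCP position; "eef_rot": TCP orientation; "force": force on the tool from outside, world axes, zero at the start; "moment": the same for the moment, N m; "finger_gap": finger opening in mm; "grip_force": force on a finger pad.
Only numpy, scipy, OpenCV 4.12 (cv2) and the standard library are available. Lean on these libraries where they do the work, as an engineer would, in place of code of your own. Each camera call takes 0.05 s, during which the arm holds its last target. There are 200 camera calls.

## Task

The small engine bolted to the rotating holding fixture lies with its cylinder pointing towards you. Pull the fixture's spring-loaded collar out and turn it so that it stays out, swing the engine a quarter turn (the crank with the black handle is there for that) until its cylinder stands upright, then turn the collar back and let it snap fully home, so that the engine is locked upright. Leave the other things on the bench where they are.

Things in the scene. Friction and masses are not known exactly. Their poses are not given: they have to be found in the camera images.
- fixture: Grey cast holding fixture bolted to the bench, base plate 190 x 200 x 12 mm. Origin: centre of its underside. z up; y along its level spindle, from the crank (-y end) to the engine (+y end); -x is the side that faces the robot. Bearing housing: 72 mm across, round the spindle, y -70 to +10 mm. Crankcase: 100 mm across, y 78 to 154 mm; its finned cylinder: 76 mm wide, round y = 122 mm.
- spindle_axis (a point): Point on the spindle's axis, 140 mm above the bench, 24 mm towards +y from the fixture's origin, in the middle of the steel index disc (128 mm across, 16 mm thick, a notch every 45 degrees in its rim). Axes as the fixture's: all on the spindle turns about its y.
- collar_end (a point): Centre of the free end of the locking plunger's collar: a dark knurled steel cylinder, 38 mm across, 36 mm long, over the index disc, square to the spindle, leaning 38 degrees from vertical to the fixture's -x side. z: along its axis, outward; y: parallel to the spindle at collar 0. 140 mm from the spindle axis when home; the grey boss (38 x 42 mm) lies 56 mm below it. Best pinched by its outer 15 to 20 mm. Moves with the collar.
- handle_mid (a point): Middle of the crank's black handle: a smooth grip 26 mm in diameter, 64 mm long, parallel to the spindle, which spins freely on the crank arm (so its own attitude means nothing). 100 mm from the spindle axis, 140 mm towards -y from the fixture's origin. It swings with the spindle: at the start the crank leans 45 degrees from vertical to the fixture's -x side; with the engine upright, 45 degrees to +x.
- engine_top (a point): Top of the cylinder head, on the cylinder's centre line, 137 mm from the spindle axis; a spark plug stands 34 mm beyond it. At the start it points to the fixture's -x side; upright it is straight above the axis.
- plunger (a joint): How far plunger and collar are pulled out along the collar's axis, m. 0: home, the round-nosed 12 mm pin 11 mm deep in a notch of the disc (engine held, 1.5 degrees of play each way). A spring pushes it home, 4 N at 0, 9 N at 0.014; stop at 0.024. With the collar turned it stays out by itself at 0.014, the pin clear of the disc.
- collar (a joint): Turn of the collar about its axis, rad: 0 to 1.45, growing anticlockwise looking at its free end. A slot keeps it at 0 until it is pulled out 0.014 m or more; then turned past 0.5 it stays out when let go. Turned back to 0 (a stop) and let go, it springs home if a notch stands under the pin; else the pin rides on the rim, about 0.011 out, until a notch comes. Turns lightly.
- spindle (a joint): Turn of spindle, disc, engine and crank, rad. 0: as at the start, cylinder level to the fixture's -x. Grows as the cylinder rises and the crank swings over the top to +x; 1.571: cylinder upright. Notches at 0, 0.785, 1.571; the pin's nose finds a notch within about 0.05 rad. Unlocked, it stays where it is left and takes 2 to 5 N at the handle to turn.
- spanner: Bystander: steel spanner 170 mm long, lying in front of the fixture. Origin under its middle.
- bolt_jar: Bystander: glass jar with steel lid, 64 mm in diameter, 75 mm high, beside the crank. Origin: centre of its base.
- spray_can: Bystander: spray can, 58 mm in diameter, 170 mm high, behind the fixture. Origin: centre of its base.
- oil_bottle: Bystander: grey plastic oil bottle, 72 mm in diameter, 190 mm high, beyond the engine's end of the fixture. Origin: centre of its base.
- parts_tray: Bystander: steel tray 150 x 220 x 35 mm with a piston, rod and bolts, at one side of the bench. Origin: centre of its underside.
- hammer: Bystander: hammer 260 mm long, lying at the other side of the bench. Origin under its middle.
- screwdriver: Bystander: screwdriver 200 mm long, lying on the right of the fixture. Origin under its middle.

How it is judged (in metres and radians):
On the way, in this order (a step that is already met when the one before it is completed fails the run):
1. The collar is pulled out, turned, and stays out by itself with the gripper off it (value of joint plunger above 0.012 m and value of joint collar above 0.3 rad and contact force between the fingers and fixture below 0.3 N and value of joint spindle below 0.3 rad), for 0.2 s.
2. The engine is swung until its cylinder is upright (value of joint spindle between 1.42 and 1.72 rad), for 0.1 s.
At the end, for the whole second after the job is handed in: The cylinder is upright (spindle at 1.571 within 0.08 rad) and at rest, the collar is turned back to 0 (within 0.15 rad) and the plunger is fully home (within 3 mm), its pin in the notch. No bystander has been moved by more than 30 mm (value of joint spindle between 1.49 and 1.65 rad and value of joint plunger below 0.003 m and value of joint collar below 0.15 rad and velocity of joint spindle between -0.05 and 0.05 rad/s); the robot touches nothing.
It fails at once if a bystander on the bench is moved by more than 30 mm or knocked over (distance of any of spanner, bolt_jar, spray_can, oil_bottle, parts_tray, hammer, screwdriver from where it was at the start of the episode above 0.03 m or angle between any of bolt_jar, spray_can, oil_bottle's own z axis and vertical above 0.5 rad).
It also fails if it takes over 58 s, if anything falls off the work surface, if the arm or the gripper's body presses on something with over 40 N, if the wrist force passes 120 N, or if a joint passes its speed limit or range.

## Working session

There is one attempt and no reset: what is moved stays moved. The work goes in short steps, Python scripts to look and compute and a shell command to move; the robot and the scene stay as the last step left them, time stands still between calls to the robot, and variables do not carry over. Pictures are saved under pics/ and viewed, at most 10 in all, crops included, and the job is handed in when it is done.

```bash
mkdir -p pics; cat > h.py <<'E'
import numpy as np, cv2
from cell import arm
from scipy.spatial.transform import Rotation as R
def cam(n):
    d=arm.get_image(n); np.savez(f'{n}.npz',**{k:np.array(v) for k,v in d.items()}); return d
def load(n): return dict(np.load(f'{n}.npz'))
def cloud(d):
    h,w=d['depth'].shape; f=h/2/np.tan(np.radians(float(d['fov_y']))/2)
    v,u=np.mgrid[0:h,0:w]; z=d['depth']
    p=np.stack([(u-d['cx'])/f*z,(v-d['cy'])/f*z,z],-1)
    rot=np.array(d['rotation']); rot=rot if rot.shape==(3,3) else R.from_rotvec(rot).as_matrix()
    return p@rot.T+np.array(d['origin'])
E
python3 - <<'E'
from h import *
for n in('scene','top'):
    d=cam(n); cv2.imwrite(f'pics/{n}0.png',d['img']); print(n,d['fov_y'],d['cx'],d['cy'],d['origin'],np.array(d['rotation']).tolist())
s=arm.read_state(); print(s)
E
```

```text
scene 56.31657256132472 319.5759066073493 206.54384579972557 [1381.78834379 -332.59303624 1080.95190287] [-2.047673660730271, -1.3475365675723416, 0.5419221501339043]
top 44.49758201799132 330.42894958744176 206.4594820622557 [ 402.7739846    -3.28814538 1925.69168097] [-2.1512442949036688, 2.189242846528795, -0.08802969141318256]
{'clock': 0.1, 'joints': array([-1.30601364e+00,  2.60622321e-01, -1.39256872e-01,  1.17271870e+00,
        9.60756212e-06,  1.57080871e+00]), 'joint_vel': array([-0.00124376, -0.00315521,  0.00284147,  0.00168689,  0.00093653,
       -0.0002493 ]), 'joint_efforts': array([ 2.53000298e-04, -4.06507623e+01,  2.54527456e+01,  1.01013423e-02,
        1.08561621e-04,  1.55059251e-06]), 'position': array([ 137.23056711, -506.09536743,  230.53969927]), 'eef_rot': array([-3.11233188e+00, -4.14450538e-01,  3.58414489e-04]), 'force': array([ 0.19157222, -0.57307409, -0.53251449]), 'moment': array([ 0.02493794, -0.00124157, -0.04811643]), 'grip_force': 0.0, 'finger_gap': 85.81454386848348}
```

View pics/scene0.png

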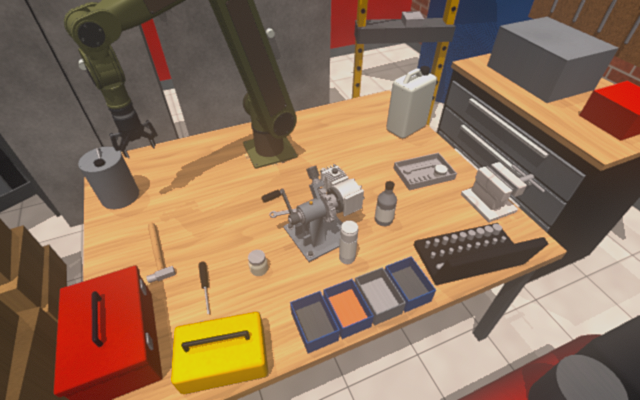

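View pics/top0.png

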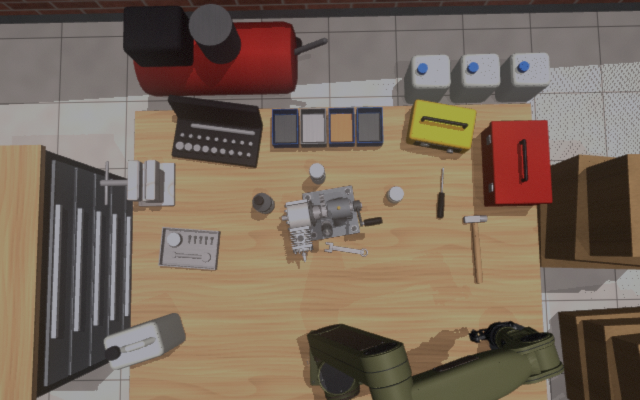

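Scene: the fixture's collar is at about (283,213) and the handle at (273,197). In the top view the fixture plate is at about (333,213), collar (327,231), handle (373,222), engine (300,218) and spanner (346,250).

```bash
python3 - <<'E'
from h import *
for n,(a,b,c,d_) in {'top':(270,395,170,270),'scene':(245,375,150,265)}.items():
    d=load(n); P=cloud(d); im=d['img']
    cr=im[c:d_,a:b]; cv2.imwrite(f'pics/{n}c.png',cv2.resize(cr,None,fx=5,fy=5,interpolation=cv2.INTER_CUBIC))
    Q=P[c:d_,a:b]; z=Q[...,2]
    m=(z>7)&(z<17)&(d['depth'][c:d_,a:b]>0)
    pl=Q[m]; print(n,'plate n',len(pl),cv2.minAreaRect(pl[:,:2].astype(np.float32)))
    dark=(cr.max(-1)<60)&(z>170)&(z<240)
    q=Q[dark]; print('dark',len(q),np.round(np.median(q,0)), np.round(q.min(0)),np.round(q.max(0)))
    hi=z>235; q=Q[hi&(z<300)]; print('hi',len(q),np.round(q.mean(0)),np.round(q.max(0)), np.round(q.min(0)))
    bench=P[255:265,380:390] if n=='top' else P[200:210,200:210]; print('bench z',np.median(bench[...,2]))
E
```

```text
top plate n 1451 ((527.432373046875, 8.555587768554688), (489.8504943847656, 390.1763610839844), 88.89348602294922)
dark 67 [ 504. -135.  221.] [ 494. -161.  211.] [ 515. -108.  232.]
hi 132 [474.  25. 249.] [500.  46. 265.] [451.   8. 235.]
bench z -0.24576274497439954
scene plate n 1460 ((372.57513427734375, 33.486785888671875), (536.0750732421875, 646.1328125), 68.1858901977539)
  return _methods._mean(a, axis=axis, dtype=dtype,
  ret = um.true_divide(
Traceback (most recent call last):
ValueError: zero-size array to reduction operation minimum which has no identity
```

View pics/topc.png

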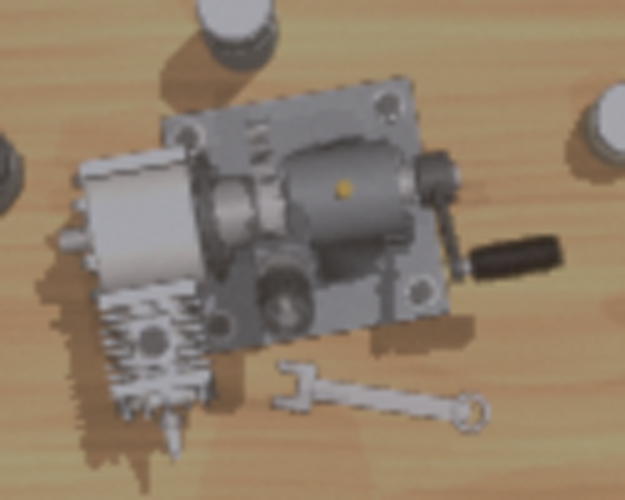

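View pics/scenec.png

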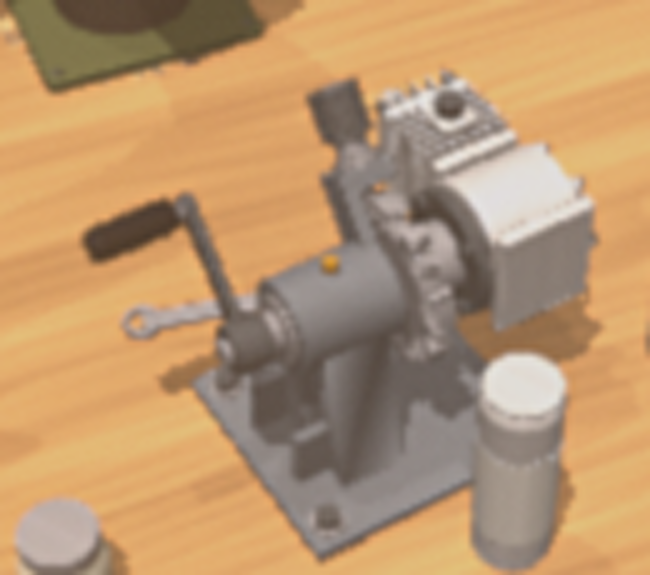

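The top crop shows plate corners at crop pixels (163,118), (410,78) and (449,313). The handle runs from (472,265) to (560,248), and the collar's end is near (285,303).

```bash
python3 - <<'E'
from h import *
d=load('top'); f=200/np.tan(np.radians(float(d['fov_y']))/2); rot=R.from_rotvec(d['rotation']).as_matrix(); o=d['origin']
def bp(u,v,z):
    u=(u+.5)/5-.5+270; v=(v+.5)/5-.5+170
    r=rot@np.array([(u-d['cx'])/f,(v-d['cy'])/f,1]); return o+r*(z-o[2])/r[2]
A,B,C=[bp(*p,12) for p in((163,118),(410,78),(449,313))]
print(A,B,C,np.linalg.norm(A-B),np.linalg.norm(B-C))
yd=(A-B)/np.linalg.norm(A-B); xd=(B-C)/np.linalg.norm(B-C)
print('yaw from y edge',np.degrees(np.arctan2(-yd[0],yd[1])),'x edge',np.degrees(np.arctan2(xd[1],xd[0])))
print('center',(A+C)/2)
h1,h2=bp(472,267,218),bp(560,250,218); print('handle',h1,h2,(h1+h2)/2, np.degrees(np.arctan2(-(h1-h2)[0],(h1-h2)[1])))
P=cloud(d)
# fit: collar pts
Q=P[170:270,270:395].reshape(-1,3); 
o0=(A+C)/2
yaw=np.arctan2(xd[1],xd[0])*.5+.5*np.arctan2(-yd[0],yd[1])
Rf=R.from_euler('z',yaw).as_matrix(); L=(Q-np.r_[o0[:2],0])@Rf
m=(L[:,2]>235)&(L[:,2]<275)&(abs(L[:,1]-24)<45); print('collar local',L[m].mean(0),L[m].min(0),L[m].max(0))
a=np.array([-np.sin(np.radians(38)),0,np.cos(np.radians(38))]); t=(L-[0,24,140])@a
m=(t>134)&(t<146)&(abs(L[:,0]+86)<30)&(abs(L[:,1]-24)<40); print('end face local',m.sum(),L[m].mean(0),L[m].min(0),L[m].max(0),t[m].mean())
m=(L[:,1]<-105)&(L[:,2]>190); print('handle local',m.sum(),L[m].mean(0),L[m].min(0),L[m].max(0))
m=(L[:,1]<0)&(L[:,1]>-60)&(L[:,2]>166); print('housing ridge local',m.sum(),L[m].mean(0))
m=(L[:,1]<150)&(L[:,1]>85)&(L[:,2]>182);print('crankcase ridge local',m.sum(),L[m].mean(0),L[m][:,2].max())
print('o',o0,'yaw',np.degrees(yaw))
for n,(u,v) in dict(jar=(396,195),can=(317,174),bottle=(263,203)).items(): 
    q=P[v-3:v+4,u-3:u+4].reshape(-1,3); print(n,q.mean(0).round())
E
```

```text
[631.59330392 124.19001958  12.        ] [659.79335136 -71.13949154  12.        ] [474.03283172 -97.73543976  12.        ] 197.35465687247017 187.6547764364319
yaw from y edge 8.215124675221315 x edge 8.147854236573066
center [552.81306782  13.22728991  12.        ]
handle [ 498.20077564 -104.35030439  218.        ] [ 509.01007637 -166.09150007  218.        ] [ 503.605426   -135.22090223  218.        ] 9.930379736205122
collar local [-76.42062865  23.28012259 249.38509638] [-99.49000085   5.11843586 235.24712487] [-50.1153642   42.12890624 264.83100594]
end face local 78 [-84.65354991  23.49411697 251.51892724] [-99.49000085   5.66294698 235.58665862] [-69.0633171   41.70099259 264.83100594] 139.99604332040036
handle local 133 [ -69.48198667 -139.32025437  219.95805101] [ -81.793406   -171.95322527  203.92874331] [ -56.21642919 -105.78126329  231.77865319]
housing ridge local 209 [  0.51242229 -29.16028886 173.16964833]
crankcase ridge local 374 [-14.70737596 118.47767804 188.09268755] 204.75723422531334
o [552.81306782  13.22728991  12.        ] yaw 8.181489455897191
jar [ 611. -237.   75.]
can [682.  59. 169.]
bottle [581. 258. 156.]
```

```bash
cat >> h.py <<'E'
O=np.array([554,13.4,0]); RF=R.from_euler('z',8.2,degrees=True).as_matrix()
def W(l): return O+RF@np.array(l,float)
s,c=np.sin(np.radians(38)),np.cos(np.radians(38))
RC=RF@np.array([[0,c,s],[1,0,0],[0,s,-c]])      # tool for collar (columns x,y,z)
RD=RF@np.array([[0,1,0],[1,0,0],[0,0,-1]])      # tool down, y along fixture x
def collar(r): return W([-s*r,24,140+c*r])
def plan(p,Rt,n):
    st=arm.read_state(); R0=R.from_rotvec(st['eef_rot']).as_matrix()
    w=R.from_matrix(R0.T@Rt).as_rotvec()/n
    A=sum(R.from_rotvec(k*w).as_matrix() for k in range(n))
    sl=np.linalg.solve(A,R0.T@(p-st['position']))
    print('clock %.2f rows %d slide'%(st['clock'],n),np.round(sl/10,3),'rot',np.round(np.degrees(w),2))
    print('total slide cm',np.round(R0.T@(p-st['position'])/10,2),'joints',np.round(st['joints'],2),'gap %.1f grip %.1f'%(st['finger_gap'],st['grip_force']),'F',np.round(st['force'],1))
E
python3 -c "
from h import *
plan(collar(210),RC,16)"
```

```text
clock 0.10 rows 16 slide [ 4.093 -0.468 -0.287] rot [-1.94  1.71 -4.99]
total slide cm [ 41.28 -43.2   -7.42] joints [-1.31  0.26 -0.14  1.17  0.    1.57] gap 85.8 grip 0.0 F [ 0.2 -0.6 -0.5]
```

```bash
python3 -m inch '{"slide":[[0,0,-3],[0,0,-4],[0,0,-3],[4.1,-0.47,-0.29],[4.1,-0.47,-0.29],[4.1,-0.47,-0.29],[4.1,-0.47,-0.29],[4.1,-0.47,-0.29],[4.1,-0.47,-0.29],[4.1,-0.47,-0.29],[4.1,-0.47,-0.29],[4.1,-0.47,-0.29],[4.1,-0.47,-0.29],[4.1,-0.47,-0.29],[4.1,-0.47,-0.29],[4.1,-0.47,-0.29],[4.1,-0.47,-0.29],[4.1,-0.47,-0.29],[4.1,-0.47,-0.29],[0,0,0]],"delta_rot":[[0,0,0],[0,0,0],[0,0,0],[-1.94,1.71,-5],[-1.94,1.71,-5],[-1.94,1.71,-5],[-1.94,1.71,-5],[-1.94,1.71,-5],[-1.94,1.71,-5],[-1.94,1.71,-5],[-1.94,1.71,-5],[-1.94,1.71,-5],[-1.94,1.71,-5],[-1.94,1.71,-5],[-1.94,1.71,-5],[-1.94,1.71,-5],[-1.94,1.71,-5],[-1.94,1.71,-5],[-1.94,1.71,-5],[0,0,0]],"grip":[0,0,0,0,0,0,0,0,0,0,0,0,0,0,0,0,0,0,0,0]}' 60
python3 -c "
from h import *
plan(collar(195),RC,6)"
```

```text
clock: 2.1
position: [419.4, 23.8, 404.5]
eef_rot: [1.706, 1.998, 0.684]
force: [-0.6, 0.2, 0.1]
finger_gap: 85.5
grip_force: 0.0
clock 2.10 rows 6 slide [-0.092 -0.983  1.576] rot [-0.02 -0.06  0.11]
total slide cm [-0.55 -5.89  9.46] joints [-0.03 -0.43 -0.54  0.81  0.11  1.42] gap 85.5 grip 0.0 F [-0.6  0.2  0.1]
```

```bash
python3 -m inch '{"slide":[[-0.1,-1,1.6],[-0.1,-1,1.6],[-0.1,-1,1.6],[-0.1,-1,1.6],[-0.1,-1,1.6],[-0.05,-0.9,1.5],[0,0,0],[0,0,0]],"delta_rot":[[0,0,0],[0,0,0],[0,0,0],[0,0,0],[0,0,0],[0,0,0.6],[0,0,0],[0,0,0]],"grip":[0,0,0,0,0,0,0,0]}'
python3 - <<'E'
from h import *
plan(collar(116),RC,8)
d=cam('scene'); cv2.imwrite('pics/s1.png',cv2.resize(d['img'][110:230,220:380],None,fx=5,fy=5,interpolation=cv2.INTER_CUBIC))
P=cloud(d)[110:260,220:390].reshape(-1,3); L=(P-O)@RF
a=np.array([-s,0,c]); t=(L-[0,24,140])@a; b=np.array([c,0,s]); q=(L-[0,24,140])@b
m=(t>118)&(t<145)&(abs(q)<24)&(abs(L[:,1]-24)<26); print(m.sum(),'collar y',L[m][:,1].min(),L[m][:,1].max(),'q',q[m].min(),q[m].max(),'t',t[m].max())
st=arm.read_state(); l=(st['position']-O)@RF; print('tcp local y',l[1],'q',(l-[0,24,140])@b,'t',(l-[0,24,140])@a)
E
```

```text
clock: 2.9
position: [434.5, 15.0, 294.3]
eef_rot: [1.727, 1.98, 0.683]
force: [0.7, 1.1, 0.8]
finger_gap: 85.4
grip_force: 0.0
clock 2.90 rows 8 slide [ 0.068 -0.024  0.979] rot [-0.02  0.   -0.05]
total slide cm [ 0.54 -0.18  7.83] joints [-0.05 -0.38 -0.8   0.5   0.12  1.42] gap 85.4 grip 0.0 F [0.7 1.1 0.8]
76 collar y 4.88624551705875 39.52904011567139 q -11.619186933280146 23.89463621988641 t 139.90869081358795
tcp local y 18.6158176182161 q 3.128832333519825 t 194.77693275338862
```

View pics/s1.png

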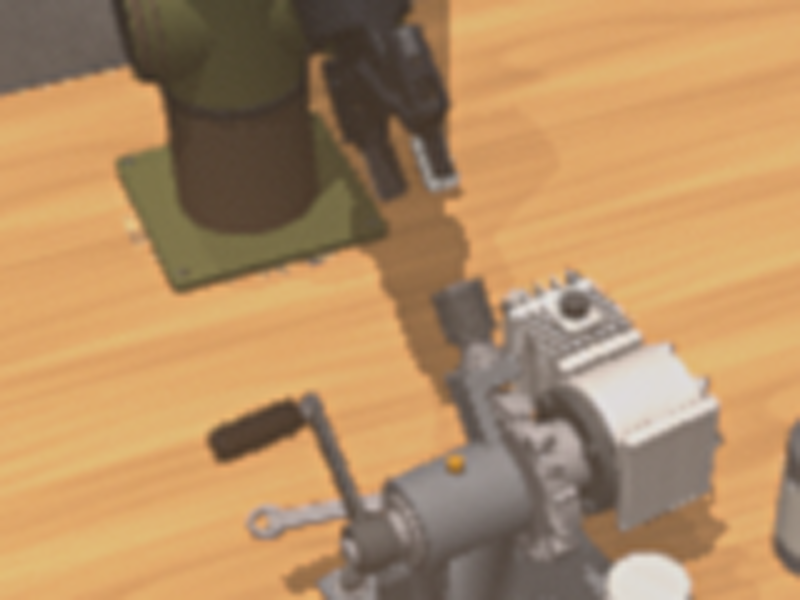

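The open fingers, at crop pixels (385,190) and (440,185), point at the collar end at (460,290). The collar centre agrees with the estimate to 2 mm, so I'll approach and grip.

```bash
python3 -m inch '{"slide":[[0.1,0,1.6],[0.1,0,1.6],[0.1,0,1.6],[0.1,0,1.6],[0,0,1.4],[0,0,0],[0,0,0],[0,0,0],[0,0,0],[0,0,0],[0,0,0],[0,0,0],[0,0,0]],"delta_rot":[[0,0,0],[0,0,0],[0,0,0],[0,0,0],[0,0,0],[0,0,0],[0,0,0],[0,0,0],[0,0,0],[0,0,0],[0,0,0],[0,0,0],[0,0,0]],"grip":[0,0,0,0,0,0,0,200,200,200,200,200,200]}' 60
python3 -c "
from h import *
plan(collar(134),RC,4)
l=(arm.read_state()['position']-O)@RF-[0,24,140];print(l[1],l@[c,0,s],l@[-s,0,c])"
```

```text
clock: 4.25
position: [479.9, 26.1, 232.4]
eef_rot: [1.727, 1.982, 0.682]
force: [-8.3, -2.0, 4.9]
finger_gap: 34.8
grip_force: 59.2
clock 4.25 rows 4 slide [ 0.021 -0.014 -0.43 ] rot [-0.05  0.   -0.08]
total slide cm [ 0.08 -0.06 -1.72] joints [-0.01 -0.23 -0.89  0.26  0.09  1.46] gap 34.8 grip 59.2 F [-8.3 -2.   4.9]
-0.8571098581598662 0.5252882031282403 116.80019739790319
```

```bash
python3 -m inch '{"slide":[[0,0,-0.4],[0,0,-0.5],[0,0,-0.5],[0,0,-0.4],[0,0,0],[0,0,0]],"delta_rot":[[0,0,0],[0,0,0],[0,0,0],[0,0,0],[0,0,0],[0,0,0]],"grip":[200,200,200,200,200,200]}' 60
python3 - <<'E'
from h import *
l=(arm.read_state()['position']-O)@RF-[0,24,140];print(l[1],l@[c,0,s],l@[-s,0,c])
d=cam('top'); L=((cloud(d)-O)@RF-[0,24,140])
t=L@[-s,0,c]; q=L@[c,0,s]
for n in('top','scene'):
    d=cam(n); L=((cloud(d)-O)@RF-[0,24,140]);t=L@[-s,0,c]; q=L@[c,0,s]
    m=(abs(q)<22)&(abs(L[...,1])<22)&(t>60)&(t<150)
    print(n,m.sum(),np.histogram(t[m],np.arange(60,155,6))[0])
E
```

```text
clock: 4.85
position: [469.5, 24.6, 245.6]
eef_rot: [1.728, 1.982, 0.682]
force: [7.3, 0.8, -8.7]
finger_gap: 34.4
grip_force: 60.8
-0.8542686492713507 0.4098987835166669 133.70803532782145
top 143 [ 7 10  7 30 28 18  8  3  3  3  5  8  4  6  3]
scene 208 [13 15 16 19 19 13 13 13 11 11 19 17 10  9 10]
```

The pull force is about 11 N, which matches the spring at about 17 mm out. Next I'll turn the collar.

```bash
python3 -m inch '{"slide":[[0,0,0],[0,0,0],[0,0,0],[0,0,0],[0,0,0],[0,0,0],[0,0,0],[0,0,0],[0,0,0],[0,0,0]],"delta_rot":[[0,0,-5],[0,0,-7],[0,0,-7],[0,0,-7],[0,0,-7],[0,0,-7],[0,0,-7],[0,0,-7],[0,0,0],[0,0,0]],"grip":[200,200,200,200,200,200,200,200,200,200]}' 60
python3 -c "
from h import *
st=arm.read_state();print(st['moment'],st['joints'])
l=(st['position']-O)@RF-[0,24,140];print(l[1],l@[c,0,s],l@[-s,0,c])"
```

```text
clock: 6.0
position: [469.5, 24.5, 245.3]
eef_rot: [0.611, 2.437, 0.325]
force: [6.7, -0.2, -9.1]
finger_gap: 33.9
grip_force: 60.7
[-0.25971813  0.52227476 -0.10273918] [-0.01224255 -0.26653697 -0.87432624  0.31023111  0.0945475   0.51130157]
-0.9518796383326986 0.15455265126863316 133.55086694899362
```

```bash
python3 -m inch '{"slide":[[0,0,0],[0,0,0],[0,0,0],[0,0,0],[0,0,-0.5],[0,0,-2],[0,0,-3],[0,0,-3],[0,0,-3],[0,0,0]],"delta_rot":[[0,0,0],[0,0,0],[0,0,0],[0,0,0],[0,0,0],[0,0,0],[0,0,0],[0,0,0],[0,0,0],[0,0,0]],"grip":[0,0,0,0,0,0,0,0,0,0]}' 60
python3 - <<'E'
from h import *
for n in('top','scene'):
    d=cam(n); L=((cloud(d)-O)@RF-[0,24,140]);t=L@[-s,0,c]; q=L@[c,0,s]
    m=(abs(q)<18)&(abs(L[...,1])<18)&(t>60)&(t<170)
    print(n,m.sum(),np.histogram(t[m],np.arange(60,175,6))[0],t[m].max())
# handle approach: above handle
p=W([-70.7,-145,140+70.7-19+100]); plan(p,RD,16)
E
```

```text
clock: 7.0
position: [401.0, 14.4, 343.0]
eef_rot: [0.608, 2.426, 0.328]
force: [1.5, 0.0, 0.5]
finger_gap: 85.4
grip_force: 0.0
top 201 [ 2  6  5 15 19 16  8  3  2  3  8  6 13  8 18 50 19  0  0] 160.24030589504852
scene 161 [ 3  2  3  9 15 13 14 13 11  9 13 10 16 11  6 13  0  0  0] 153.67555626488328
clock 7.10 rows 16 slide [-1.118 -0.162  0.573] rot [2.2  1.12 3.23]
total slide cm [-12.73 -11.49   8.71] joints [-0.07 -0.47 -0.72  0.67  0.13  0.47] gap 85.3 grip 0.0 F [-0.1  0.1 -0.4]
```

The collar end now sits at about 154 mm, so it stays out 14 mm. Next is the crank handle.

```bash
python3 -m inch '{"slide":[[-1.12,-0.16,0.57],[-1.12,-0.16,0.57],[-1.12,-0.16,0.57],[-1.12,-0.16,0.57],[-1.12,-0.16,0.57],[-1.12,-0.16,0.57],[-1.12,-0.16,0.57],[-1.12,-0.16,0.57],[-1.12,-0.16,0.57],[-1.12,-0.16,0.57],[-1.12,-0.16,0.57],[-1.12,-0.16,0.57],[-1.12,-0.16,0.57],[-1.12,-0.16,0.57],[-1.12,-0.16,0.57],[-1.12,-0.16,0.57],[0,0,0],[0,0,0]],"delta_rot":[[2.2,1.12,3.23],[2.2,1.12,3.23],[2.2,1.12,3.23],[2.2,1.12,3.23],[2.2,1.12,3.23],[2.2,1.12,3.23],[2.2,1.12,3.23],[2.2,1.12,3.23],[2.2,1.12,3.23],[2.2,1.12,3.23],[2.2,1.12,3.23],[2.2,1.12,3.23],[2.2,1.12,3.23],[2.2,1.12,3.23],[2.2,1.12,3.23],[2.2,1.12,3.23],[0,0,0],[0,0,0]],"grip":[0,0,0,0,0,0,0,0,0,0,0,0,0,0,0,0,0,0]}'
python3 - <<'E'
from h import *
plan(W([-70.7,-145,140+70.7-23]),RD,5)
d=cam('scene'); cv2.imwrite('pics/s2.png',cv2.resize(d['img'][110:230,220:380],None,fx=5,fy=5,interpolation=cv2.INTER_CUBIC))
E
```

```text
clock: 8.9
position: [504.5, -139.8, 288.9]
eef_rot: [-2.053, -2.37, 0.003]
force: [-0.1, 0.5, 0.3]
finger_gap: 85.6
grip_force: 0.0
clock 8.90 rows 5 slide [-0.014  0.01   2.024] rot [-0.06 -0.04  0.  ]
total slide cm [-0.08  0.07 10.12] joints [-0.27  0.25 -0.01  1.32  0.    1.16] gap 85.6 grip 0.0 F [-0.1  0.5  0.3]
```

View pics/s2.png

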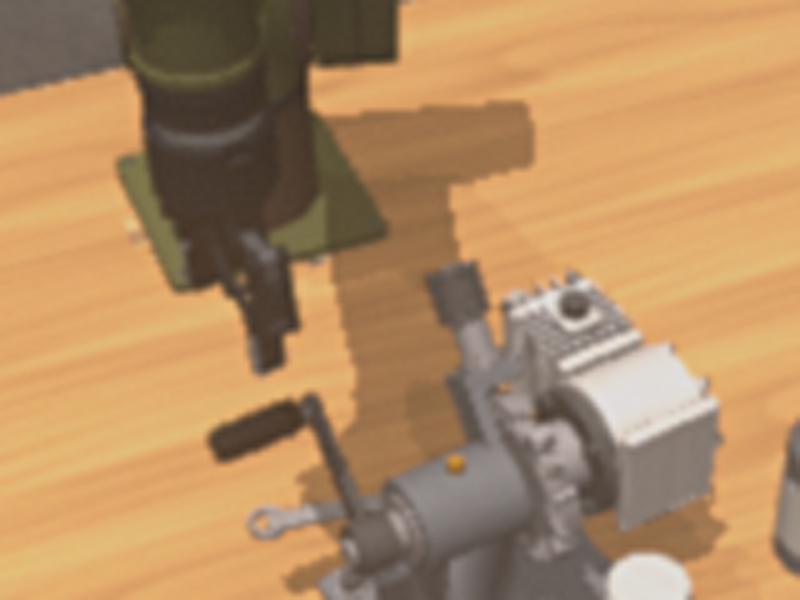

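The open fingers are right above the handle, and the collar stands out with its neck visible at (480,340).

```bash
python3 -m inch '{"slide":[[0,0,2],[0,0,2],[0,0,2],[0,0,2],[0,0,2],[0,0,0],[0,0,0],[0,0,0],[0,0,0],[0,0,0],[0,0,0],[0,0,0]],"delta_rot":[[0,0,0],[0,0,0],[0,0,0],[0,0,0],[0,0,0],[0,0,0],[0,0,0],[0,0,0],[0,0,0],[0,0,0],[0,0,0],[0,0,0]],"grip":[0,0,0,0,0,0,220,220,220,220,220,220]}' 40
python3 -c "
from h import *
plan(W([-70.7,-145,140+70.7-23]),RD,5)"
```

```text
clock: 10.15
position: [505.0, -140.0, 191.3]
eef_rot: [-2.056, -2.373, 0.0]
force: [0.8, 0.3, 1.2]
finger_gap: 24.6
grip_force: 39.3
clock 10.15 rows 5 slide [-0.004 -0.006  0.072] rot [-0.02 -0.02 -0.  ]
total slide cm [-0.02 -0.03  0.36] joints [-0.27  0.28 -0.22  1.08  0.    1.16] gap 24.6 grip 39.3 F [0.8 0.3 1.2]
```

```bash
python3 -m inch '{"slide":[[0,0.64,-0.59],[0,0.69,-0.53],[0,0.74,-0.47],[0,0.77,-0.4],[0,0.81,-0.33],[0,0.83,-0.26],[0,0.85,-0.19],[0,0.86,-0.11],[0,0.87,-0.04],[0,0.87,0.04],[0,0.86,0.11],[0,0.85,0.19],[0,0.83,0.26],[0,0.81,0.33],[0,0.77,0.4],[0,0.74,0.47],[0,0.69,0.53],[0,0.64,0.59],[0,0,0],[0,0,0]],"delta_rot":[[0,0,0],[0,0,0],[0,0,0],[0,0,0],[0,0,0],[0,0,0],[0,0,0],[0,0,0],[0,0,0],[0,0,0],[0,0,0],[0,0,0],[0,0,0],[0,0,0],[0,0,0],[0,0,0],[0,0,0],[0,0,0],[0,0,0],[0,0,0]],"grip":[220,220,220,220,220,220,220,220,220,220,220,220,220,220,220,220,220,220,220,220]}' 40
cat > eng.py <<'E'
from h import *
plan(W([70.7,-145,191.3]),RD,5)
for n in('top','scene'):
    d=cam(n); L=(cloud(d)-O)@RF-[0,0,140]
    if n=='top':   # cylinder head: y 84..160, high
        m=(abs(L[...,1]-122)<45)&(L[...,2]>60)&(L[...,2]<142)&(abs(L[...,0])<90); q=L[m]; print('n',len(q),'x range',np.percentile(q[:,0],[1,99]),'z max',q[:,2].max(),'mean x',q[:,0].mean())
        m2=m&(L[...,2]>125); q=L[m2]; A=np.c_[q[:,0],q[:,1],np.ones(len(q))]; k=np.linalg.lstsq(A,q[:,2],rcond=None)[0]; print('top face n',len(q),'mean',q.mean(0),'slope deg x',np.degrees(np.arctan(k[0])))
    t=(L-[0,24,0])@[-s,0,c]; qq=L@[c,0,s]; m=(abs(qq)<18)&(abs(L[...,1]-24)<18)&(t>60)&(t<170); print(n,'collar end t',np.percentile(t[m],97))
    m=(L[...,1]<-108)&(L[...,1]>-172)&(L[...,2]>40)&(L[...,2]<90)&(abs(L[...,0]-70)<22)&(d['img'].max(-1)<70); print('handle',m.sum(),L[m].mean(0) if m.sum() else '')
    cv2.imwrite(f'pics/{n}e.png',cv2.resize(d['img'][110:230,220:380] if n=='scene' else d['img'][160:280,250:410],None,fx=5,fy=5,interpolation=cv2.INTER_CUBIC))
E
python3 eng.py
```

```text
clock: 12.15
position: [647.6, -118.4, 191.6]
eef_rot: [-2.056, -2.375, -0.008]
force: [5.6, 3.4, 0.7]
finger_gap: 25.0
grip_force: 40.9
clock 12.15 rows 5 slide [-0.025 -0.062  0.005] rot [ 0.04 -0.04  0.01]
total slide cm [-0.12 -0.31  0.03] joints [-0.18  0.51  0.14  1.2   0.    1.24] gap 25.0 grip 40.9 F [5.6 3.4 0.7]
n 533 x range [-45.56961135  53.28786231] z max 141.8036433963248 mean x -1.516196184803716
top face n 270 mean [ -0.84903578 122.70061962 131.60492336] slope deg x -0.8259798647646803
top collar end t 159.28686992645237
handle 0 
scene collar end t 152.2904545929714
handle 0
```

Both checks put the spindle about 0.02 rad past upright. I'll back up 2 mm, release and lift away.

```bash
python3 -m inch '{"slide":[[0,-0.1,0],[0,-0.12,-0.08],[0,0,0],[0,0,0],[0,0,0],[0,0,0],[0,0,0],[0,0,-1],[0,0,-3],[0,0,-4],[0,0,-4],[0,0,-4],[0,0,0]],"delta_rot":[[0,0,0],[0,0,0],[0,0,0],[0,0,0],[0,0,0],[0,0,0],[0,0,0],[0,0,0],[0,0,0],[0,0,0],[0,0,0],[0,0,0],[0,0,0]],"grip":[220,220,220,0,0,0,0,0,0,0,0,0,0]}' 40
python3 eng.py
python3 - <<'E'
from h import *
R60=RC@R.from_euler('z',-54,degrees=True).as_matrix()
p=collar(240)+[0,0,0]
plan(p,R60,20)
E
```

```text
clock: 13.55
position: [644.4, -120.8, 358.7]
eef_rot: [2.053, 2.369, 0.008]
force: [0.6, 0.7, 0.5]
finger_gap: 85.4
grip_force: 0.0
clock 13.55 rows 5 slide [ 0.019 -0.009  3.348] rot [ 0.1   0.02 -0.01]
total slide cm [ 0.11 -0.1  16.74] joints [-0.19  0.5   0.55  1.62  0.    1.24] gap 85.4 grip 0.0 F [0.6 0.7 0.5]
n 518 x range [-47.69664183  50.2520406 ] z max 141.9158229312825 mean x -4.211515735014092
top face n 258 mean [ -2.58257734 121.13855005 132.15080481] slope deg x 0.5245449500756162
top collar end t 157.65442708444283
handle 4 [  74.10637284 -110.84505798   77.5085227 ]
scene collar end t 152.12356479465748
handle 0 
clock 13.65 rows 20 slide [ 1.266 -0.644 -0.316] rot [-1.75 -0.9  -2.6 ]
total slide cm [ 16.91 -21.69   2.39] joints [-0.19  0.5   0.54  1.62  0.    1.24] gap 85.4 grip 0.0 F [-0.1  0.4 -0.3]
```

View pics/scenee.png

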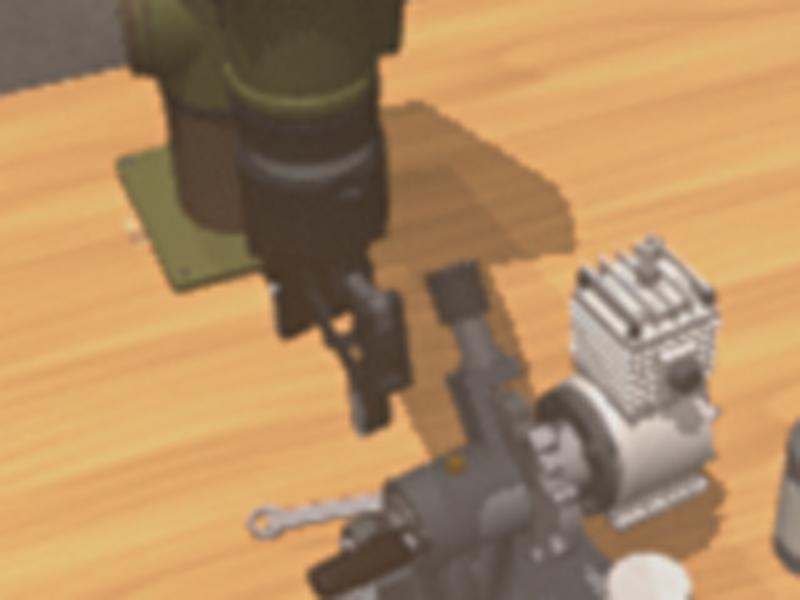

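The engine stands upright with its plug on top at (650,245), and the collar is still out at (460,290). I'll return to the collar.

```bash
python3 -m inch '{"slide":[[1.27,-0.64,-0.32],[1.27,-0.64,-0.32],[1.27,-0.64,-0.32],[1.27,-0.64,-0.32],[1.27,-0.64,-0.32],[1.27,-0.64,-0.32],[1.27,-0.64,-0.32],[1.27,-0.64,-0.32],[1.27,-0.64,-0.32],[1.27,-0.64,-0.32],[1.27,-0.64,-0.32],[1.27,-0.64,-0.32],[1.27,-0.64,-0.32],[1.27,-0.64,-0.32],[1.27,-0.64,-0.32],[1.27,-0.64,-0.32],[1.27,-0.64,-0.32],[1.27,-0.64,-0.32],[1.27,-0.64,-0.32],[1.27,-0.64,-0.32]],"delta_rot":[[-1.75,-0.9,-2.6],[-1.75,-0.9,-2.6],[-1.75,-0.9,-2.6],[-1.75,-0.9,-2.6],[-1.75,-0.9,-2.6],[-1.75,-0.9,-2.6],[-1.75,-0.9,-2.6],[-1.75,-0.9,-2.6],[-1.75,-0.9,-2.6],[-1.75,-0.9,-2.6],[-1.75,-0.9,-2.6],[-1.75,-0.9,-2.6],[-1.75,-0.9,-2.6],[-1.75,-0.9,-2.6],[-1.75,-0.9,-2.6],[-1.75,-0.9,-2.6],[-1.75,-0.9,-2.6],[-1.75,-0.9,-2.6],[-1.75,-0.9,-2.6],[-1.75,-0.9,-2.6]],"grip":[0,0,0,0,0,0,0,0,0,0,0,0,0,0,0,0,0,0,0,0]}'
python3 - <<'E'
from h import *
R60=RC@R.from_euler('z',-54,degrees=True).as_matrix()
plan(collar(205),R60,4); plan(collar(133),R60,5)
E
```

```text
clock: 15.65
position: [401.6, 17.6, 326.4]
eef_rot: [0.601, 2.44, 0.322]
force: [-0.1, 0.4, 0.8]
finger_gap: 85.3
grip_force: 0.0
clock 15.65 rows 4 slide [-0.105  0.016  0.86 ] rot [-0.04 -0.07  0.03]
total slide cm [-0.43  0.07  3.44] joints [-0.05 -0.46 -0.74  0.64  0.12  0.47] gap 85.3 grip 0.0 F [-0.1  0.4  0.8]
clock 15.65 rows 5 slide [-0.088  0.015  2.128] rot [-0.03 -0.06  0.02]
total slide cm [-0.46  0.09 10.64] joints [-0.05 -0.46 -0.74  0.64  0.12  0.47] gap 85.3 grip 0.0 F [-0.1  0.4  0.8]
```

```bash
python3 -m inch '{"slide":[[-0.1,0.05,2],[-0.1,0,2],[-0.1,0,2],[-0.1,0,2],[-0.05,0,1.8],[0,0,1],[0,0,0],[0,0,0],[0,0,0],[0,0,0],[0,0,0],[0,0,0],[0,0,0],[0,0,0],[0,0,-0.2],[0,0,0]],"delta_rot":[[0,0,0],[0,0,0],[0,0,0],[0,0,0],[0,0,0],[0,0,0],[0,0,0],[0,0,0],[0,0,0],[0,0,0],[0,0,0],[0,0,0],[0,0,0],[0,0,0],[0,0,0],[0,0,0]],"grip":[0,0,0,0,0,0,0,0,200,200,200,200,200,200,200,200]}' 60
python3 -c "
from h import *
st=arm.read_state();print(st['moment'],st['joints'])
l=(st['position']-O)@RF-[0,24,140];print(l[1],l@[c,0,s],l@[-s,0,c])"
```

```text
clock: 17.25
position: [470.8, 23.5, 246.9]
eef_rot: [0.606, 2.438, 0.319]
force: [6.7, -2.9, -7.9]
finger_gap: 33.7
grip_force: 60.6
[-0.70346826  0.32165279 -0.5057963 ] [-0.01169254 -0.26533665 -0.86887469  0.31457203  0.09073165  0.50621432]
-2.1156336448619477 2.0887695809017983 134.01971304874328
```

```bash
python3 -m inch '{"slide":[[0,0,0],[0,0,0],[0,0,0],[0,0,0],[0,0,0],[0,0,0],[0,0,0],[0,0,0],[0,0,0],[0,0,0],[0,0,0]],"delta_rot":[[0,0,5],[0,0,7],[0,0,7],[0,0,7],[0,0,7],[0,0,7],[0,0,7],[0,0,7],[0,0,4],[0,0,0],[0,0,0]],"grip":[200,200,200,200,200,200,200,200,200,200,200]}' 60
python3 -c "
from h import *
st=arm.read_state();print(st['moment'],st['joints'])
l=(st['position']-O)@RF-[0,24,140];print(l[1],l@[c,0,s],l@[-s,0,c])"
```

```text
clock: 18.35
position: [469.8, 23.9, 245.3]
eef_rot: [1.801, 1.935, 0.697]
force: [5.9, -2.0, -9.2]
finger_gap: 34.2
grip_force: 60.6
[-0.49127973  0.87493615 -0.30764685] [-0.0114983  -0.26422139 -0.87029871  0.31548497  0.09166026  1.51859195]
-1.5707840373931212 0.31631787075753476 133.34018871877248
```

```bash
python3 -m inch '{"slide":[[0,0,0.4],[0,0,0.4],[0,0,0.4],[0,0,0.3],[0,0,0],[0,0,0],[0,0,0],[0,0,0],[0,0,0],[0,0,-1],[0,0,-3],[0,0,-3],[0,0,-3],[0,0,-2],[0,0,0],[0,0,0]],"delta_rot":[[0,0,0],[0,0,0],[0,0,0],[0,0,0],[0,0,0],[0,0,0],[0,0,0],[0,0,0],[0,0,0],[0,0,0],[0,0,0],[0,0,0],[0,0,0],[0,0,0],[0,0,0],[0,0,0]],"grip":[200,200,200,200,200,0,0,0,0,0,0,0,0,0,0,0]}' 60
python3 eng.py
```

```text
clock: 19.95
position: [407.9, 15.6, 330.8]
eef_rot: [1.797, 1.933, 0.703]
force: [0.7, -0.5, -0.7]
finger_gap: 85.4
grip_force: 0.0
clock 19.95 rows 5 slide [-3.249  3.08   4.284] rot [ 7.57 -0.26 -0.78]
total slide cm [-16.15   9.57  24.22] joints [-0.06 -0.45 -0.73  0.64  0.12  1.48] gap 85.4 grip 0.0 F [ 0.7 -0.5 -0.7]
n 519 x range [-47.70347512  50.90784855] z max 141.7721534488162 mean x -4.116399970572101
top face n 263 mean [ -2.84169434 122.6061818  132.28751659] slope deg x -0.05771438750555545
top collar end t 143.53441691464246
handle 87 [  69.19958881 -137.87878012   80.66466598]
scene collar end t 138.30722814557473
handle 0
```

View pics/scenee.png

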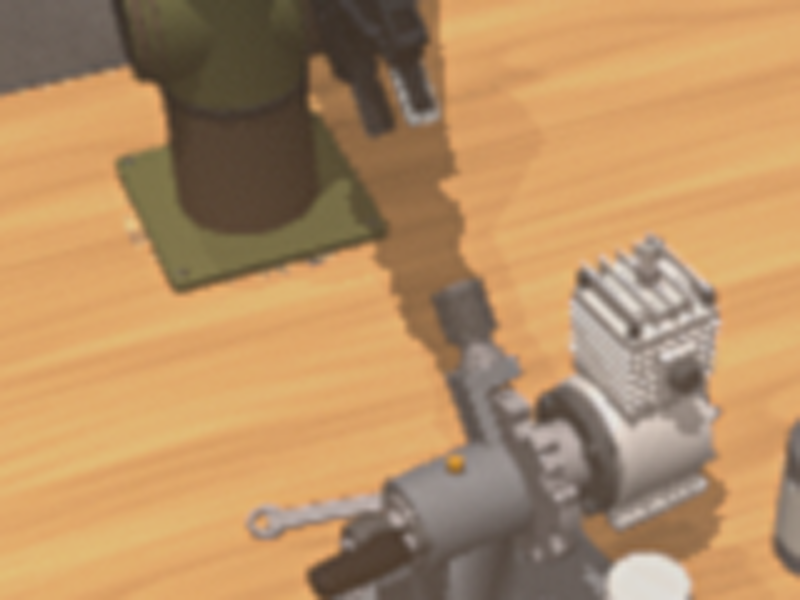

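The collar is back at its original position (465,300 in the crop). Both cameras show it 14 mm further in, so the plunger is home. The engine is upright and the gripper is clear.

```bash
python3 -c "
from h import *
print(arm.job_done())"
```

```text
the job is handed in; nothing more can be done
None
```

The engine is upright and, by both cameras, locked: the collar is turned back and fully home. The gripper is clear, I saw no bystander moved, and I handed the job in at about 20 s. The hand-in call returned no verdict.

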